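# Drive out the stuck hinge pin of the analyser's cover

## Robot

A 6-joint arm with a two-finger parallel gripper is mounted at the origin on the work surface. World frame = base frame: x ahead of the robot, y to its left, z up, the work surface at z = 0. Lengths are in mm, angles in rad, forces in N, time in s.
With the tool pointing down it reaches from about 275 to 725 mm from the base axis. Payload 15.9 kg.
Tool frame: the origin (TCP) lies at the very end of the fingers, on their centre line; the grasp point (between the pads) lies 19 mm behind it; z points along the fingers, y is the direction in which the jaws open and shut (so a half turn about z gives the same grasp; the last joint's range is limited). The gripper opens to 85 mm and grips with 20 to 120 N. Pads are 22 mm wide; open, the fingers measure 114 mm over their backs; the gripper's body (76 mm by 85 mm) begins 54 mm behind the grasp point. The pads swing forward as they close: fully open they stand 13 mm farther back than shut.
Start: joints at [-1.153, 0.213, -0.034, 1.323, 0, 1.571], TCP at [202.868, -456.979, 231.306] pointing down, gripper open.
Joint ranges: [-2.98, 2.98], [-0.74, 1.72], [-1.14, 1.35], [-2.1, 2.04], [-1.57, 1.44], [-3.14, 3.14]. Speed limits (rad/s): [1.89, 1.89, 2.39, 2.57, 3.14, 3.14].

## Interface

Orientations are given as a rotation vector (axis times angle).
In Python, from bench import env, get_image, camera_info gives the robot as it stands.
- The arm moves only by the tool carry_out, never from a script. Its argument "targets" is a list of rows, each a list of 7 numbers: the shift along the tool's x, y, z normalised to -1 to 1, where 1 is 0.8 m, then the turn, a rotation vector about the tool's x, y, z normalised to -1 to 1, where 1 is 120 degrees, then the gripper's target within -1 to 1 (fully open at 1, half-way at 0, shut at -1). A call has exactly 10 rows; each row is the pose to reach, as a shift and turn from the pose commanded when the call began, along the tool's axes at that moment; what a row does not reach only later rows make up. A row lasts 1/8 s, in which the tool goes at most 62.5 mm and 10.7 degrees, less where a joint would pass 70% of its speed; a pose out of reach is approached as far as the arm can. A call with a number of a shift or a turn outside -1 to 1 is refused whole. A call with a gripper value outside its range is refused whole. The fingers move at their own pace and stop on an object; "grip_force" is the grip in N (left out, the last holds). Time passes only in rows, so rows that repeat a pose let the fingers close, or fill a call up. It gives the time, the measured TCP pose, the force and the opening at its end, in the units of the state.
- env.sense(): the state, without advancing time (a new reading comes with each control period).
- get_image(name): name is "side" or "top" or "wrist"; returns the picture (420x560x3 uint8, blue, green, red); there is no depth.
- camera_info(name): a dict with "mtx" (3x3 intrinsics, pixels), "R" (3x3) and "t" (3): a world point X has camera coordinates R X + t. Camera axes: x right, y down, z forward; pixel columns grow to the right and rows downward; lengths in mm; the calibration is good to about 2 mm. A picture is of the moment at which its call begins: read the wrist's pose just before it. camera_info takes no time and is no camera call; for the wrist camera it gives the pose at the moment of the call.
- env.finish_job(): hands the job in, once; it reports no verdict.
The state is a dict: "t": time; "joint_pos": joint angles; "dq": joint speeds; "effort": joint torques, N m; "tool_pos": TCP position; "tcp_rot": TCP orientation; "force": force on the tool from outside, world axes, zero at the start; "torque": the same for the moment, N m; "finger_gap": opening from 0.0 (shut) to 1.0 (fully open).
Only numpy, scipy, OpenCV 4.12 (cv2) and the standard library are available. Lean on these libraries where they do the work, as an engineer would, in place of code of your own. Each camera call takes 0.05 s, during which the arm holds its last target. There are 200 camera calls.

## Task

The sample cover's hinge pin is stuck in the cradle: take the slim drift punch from its rest and with it push the pin out from its small end, through the open bore, until its head comes up solid against the stop screw, then lean on it there with about 20 N for half a second. Press steadily and never harder than 30 N on the hinge or pin, touch them with nothing but the slim punch, leave the thick punch and the other things alone, and lay the slim punch back in its empty slot on the rest.

Things in the scene. Friction and masses are not known exactly. Their poses are not given: they have to be found in the camera images.
- hinge: Cover hinge on a heavy fixed cradle: dark base 130 x 128 x 14 mm, blue block, two steel ears (34 mm wide, tops 107 mm up) with a white knuckle between, sloping white cover on its -x side. Origin on the bench under the hinge's middle. Straight 10 mm bore along local y, 85 mm up, from the near ear's face (y = -20 mm) to y = +20 mm. The pin is driven towards local +y; the -y side is clear.
- bore (a point): Mouth of the bore: its centre on the outer face of the near (-y) ear, 85 mm above the bench; axes as hinge.
- pin_end (a point): Centre of the pin's small end face, inside the bore; axes as hinge.
- pin: Steel hinge pin, 8.4 mm thick, small end (3 mm + travel) inside the bore's mouth, 16 mm head on the +y side. Origin on the bore axis; its y in the hinge frame is the travel: 0 to 5 mm at the start. Its head meets a rigid brass stop screw, set differently each time, at a travel of 19 to 35 mm: to be felt. Stuck: 9 N keeps it creeping, plus 1.2 N per 10 mm/s; it stays where left.
- drift: Slim drift punch, loose, steel, 130 to 210 g: square handle 14 x 14 mm, 110 mm long, with dark bands, then a round shank 7 mm in diameter and 65 mm long with a flat end. Origin on the axis at the middle of the handle; local x points along the punch to its tip, 120 mm from the origin.
- drift_tip (a point): Centre of the flat tip of the slim punch; axes as drift.
- stub: The thick punch: same handle, but a shank 13 mm thick and only 40 mm long, too thick for the bore. Lies in the other slot of the rest (either one). Leave it alone. Origin and axes as drift.
- rest: Fixed black tool rest: two slots along local x at y = +45 and -45 mm, punch tips to +x. Origin on the bench under its middle. A slot is two notched posts (8 mm thick, x = +-48 mm, 50 mm high), the handle free between them (88 mm). A punch in it has its axis 40 mm up and its middle near x = 0. Notches 18 mm wide, flaring above; 8 mm base plate below.
- bottle: White reagent bottle with a cap, 56 mm across, 105 mm high, origin at its underside; leave alone.
- cup: White plastic bowl, 90 mm across, 60 mm high, origin at its underside; leave alone.
- tuberack: Rack of capped tubes, 75 x 160 mm, about 81 mm high, origin at its underside; leave alone.
Things that resemble listed ones, but are neither listed nor needed, are in the scene too. What is shaped like the drift but blue, green or orange is not meant.

How it is judged:
By the outcome, as a careful person would: the job done as asked, in the order asked, and still so for the second after the job is handed in, with the robot touching nothing.
It also fails if it takes over 58 s, if anything falls off the work surface, if the arm or the gripper's body presses on something with over 40 N, if the wrist force passes 120 N, or if a joint passes its speed limit or range.

## Working session

There is one attempt and no reset: what is moved stays moved. The work goes in short steps, Python scripts to look and compute and a tool call to move; the robot and the scene stay as the last step left them, time stands still between calls to the robot, and variables do not carry over. Pictures are saved under pics/ and viewed, about 8 in all and at most 12, crops included, and the job is handed in when it is done.

Besides the shell and the picture viewer there is one more tool, called after "Request:" as name([rows], argument=value, ...), one row to a line, values as JSON. carry_out: Moves the arm, as the interface text tells. Its arguments: {"type":"object","properties":{"targets":{"type":"array"},"grip_force":{"type":"number"}},"required":["targets"]}

```bash
mkdir -p pics; ls; python3 - <<'E'
from bench import env,get_image,camera_info
import cv2,numpy as np
print(env.sense())
for n in("side","top"):
    cv2.imwrite(f"pics/{n}0.png",get_image(n)); c=camera_info(n)
    R=np.array(c["R"]);print(n,c["mtx"],R.round(3).tolist(),(-R.T@np.array(c["t"])).round(1))
E
```

```text
pics
{'t': 0.0, 'joint_pos': array([-1.15298539e+00,  2.13350723e-01, -3.50335041e-02,  1.32350660e+00,
       -9.39918898e-06,  1.57075757e+00]), 'dq': array([ 3.31654589e-04, -5.10776576e-04, -3.84794757e-04,  9.84636490e-05,
        9.07723090e-04, -1.20547137e-03]), 'effort': array([ 6.52094823e-03, -6.86165428e+01,  4.87113011e+01,  1.73796475e-02,
        4.55717882e-04, -2.72163288e-05]), 'tool_pos': array([ 202.74291821, -456.68745901,  230.82903577]), 'tcp_rot': array([-3.07223153e+00, -6.51370563e-01,  3.70835533e-04]), 'force': array([0.2526116 , 0.4784457 , 0.33366594]), 'torque': array([-0.0351176 ,  0.04146239,  0.00523315]), 'finger_gap': 0.9994244348873246}
side [[432.76594081   0.         278.61942291]
 [  0.         432.76594081 213.20428213]
 [  0.           0.           1.        ]] [[-0.732, -0.682, -0.008], [-0.496, 0.54, -0.68], [0.468, -0.494, -0.733]] [ -26.9  586.8 1026.7]
top [[408.84368154   0.         277.98805478]
 [  0.         408.84368154 205.04026122]
 [  0.           0.           1.        ]] [[-0.026, -1.0, 0.01], [-0.996, 0.025, -0.08], [0.079, -0.012, -0.997]] [ 489.1  -29.6 1132.6]
```

View pics/top0.png

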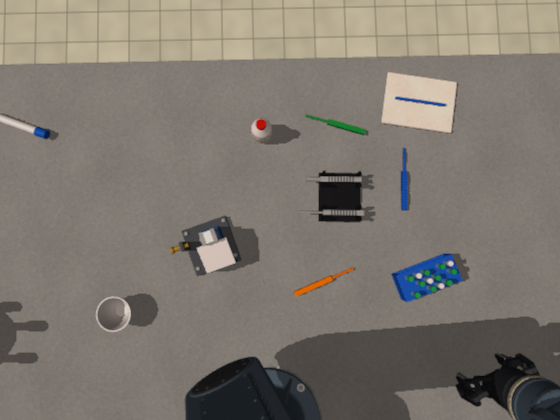

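View pics/side0.png

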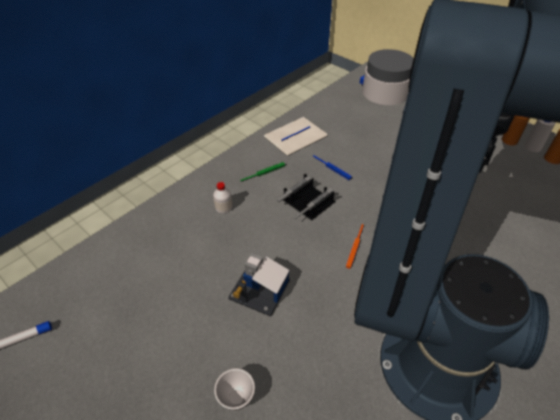

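Top view: the rest is at (340,197) with two punches, tips to the left, at rows ~180 and ~212. The hinge is at (212,245) with its brass stop screw on the left (+y). The blue (405,180), green (337,125) and orange (325,282) lookalikes, plus the pen on paper at (420,101), are not meant. I'll enlarge the rest and hinge to tell slim from thick.

```bash
python3 - <<'E'
import cv2,numpy as np
a=cv2.imread("pics/top0.png")
x=cv2.resize(a[160:235,295:385],None,fx=6,fy=6,interpolation=cv2.INTER_CUBIC)[:450,:540]
y=cv2.resize(a[208:283,165:250],None,fx=3,fy=3,interpolation=cv2.INTER_CUBIC)
o=np.zeros((450,800,3),np.uint8);o[:450,:540]=x;o[:225,540:795]=y
s=cv2.imread("pics/side0.png")[245:320,220:305];o[225:450,540:795]=cv2.resize(s,None,fx=3,fy=3,interpolation=cv2.INTER_CUBIC)
cv2.imwrite("pics/crop1.png",o)
E
```

```text
(no output)
```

View pics/crop1.png

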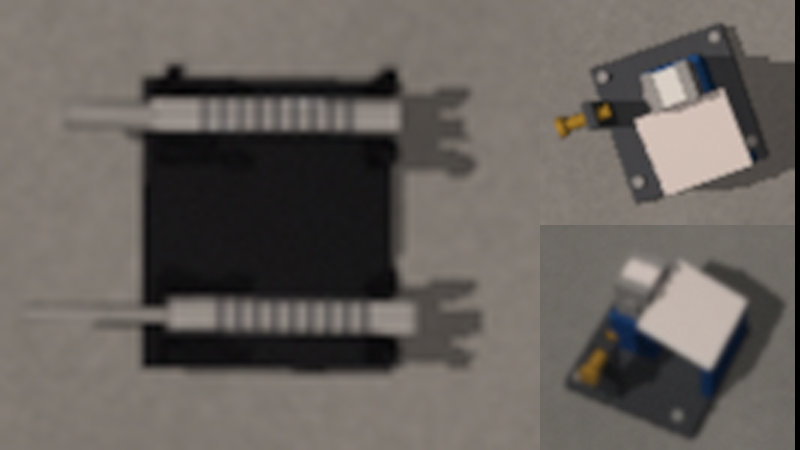

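Candidates: upper punch (crop row 115, px ~(341,179)) has a thick short shank, so it is the stub. The lower one (crop row 315, px ~(343,212)) has a thin shank reaching to px 298, so it is the slim drift. The hinge's yaw is about +19°, and its stop side is +y.

```bash
cat > h.py <<'E'
from bench import env,get_image,camera_info
import cv2,numpy as np
from scipy.spatial.transform import Rotation as Ro
def ray(c,uv,z):
    R=np.array(c["R"]);t=np.array(c["t"]);o=-R.T@t
    d=R.T@np.linalg.solve(np.array(c["mtx"]),[uv[0],uv[1],1.]);return o+d*(z-o[2])/d[2]
def proj(c,X):
    p=np.array(c["mtx"])@(np.array(c["R"])@np.array(X,float)+np.array(c["t"]));return p[:2]/p[2]
def pose():
    s=env.sense();return np.array(s["tool_pos"]),Ro.from_rotvec(s["tcp_rot"]),s
def go(P,Rt=None):
    "normalised shift/turn from current measured pose to world P,R"
    p,R,s=pose();d=R.inv().apply(np.array(P,float)-p)/800
    w=(R.inv()*Rt).as_rotvec()/np.radians(120) if Rt is not None else np.zeros(3)
    print("shift",d.round(4),"turn",w.round(4))
def down(yaw): # tool z down, tool x at world yaw
    return Ro.from_euler('z',yaw,degrees=True)*Ro.from_euler('x',180,degrees=True)
E
python3 - <<'E'
from h import *
c=camera_info("top")
f=lambda u,v:(295+u/6,160+v/6); g=lambda u,v:(165+(u-540)/3,208+v/3)
for n,p in dict(hback=f(415,315),hfront=f(165,315),tip=f(22,314)).items(): print(n,ray(c,p,40).round(1))
for n,p in dict(s1=g(603,76),s2=g(714,37),s3=g(753,141),s4=g(640,181)).items(): print(n,ray(c,p,14).round(1))
print("knuckle",ray(c,g(668,85),105).round(1))
p,R,s=pose();w=camera_info("wrist");Rw=np.array(w["R"])
print(p,R.as_matrix().round(2).tolist());print("cam in tool",R.inv().apply(-Rw.T@w["t"]-p).round(1),(R.inv().as_matrix()@Rw.T).round(2).tolist(),w["mtx"])
go([460,-190,200],down(90));go([460,-190,200],down(-90))
E
```

```text
hback [ 550.1 -273.6   40. ]
hfront [ 553.  -161.7   40. ]
tip [555.1 -97.8  40. ]
s1 [507.3 209.3  14. ]
s2 [540.1 108.1  14. ]
s3 [445.   74.3  14. ]
s4 [411.9 176.8  14. ]
knuckle [496.9 135.8 105. ]
[ 202.76645549 -456.72291647  230.8773142 ] [[0.91, 0.41, -0.0], [0.41, -0.91, 0.0], [0.0, -0.0, -1.0]]
cam in tool [  84.8    1.  -142.1] [[-0.0, -0.95, -0.33], [1.0, -0.0, 0.0], [-0.0, -0.33, 0.95]] [[330.38818763   0.         279.72814137]
 [  0.         330.38818763 209.40163932]
 [  0.           0.           1.        ]]
shift [ 0.4292 -0.1742  0.0388] turn [-4.000e-04 -3.000e-04 -5.505e-01]
shift [ 0.4292 -0.1742  0.0388] turn [-3.000e-04  4.000e-04  9.495e-01]
```

```bash
python3 - <<'E'
from h import *
go([552,-218,150],down(89))
E
```

```text
shift [ 0.5201 -0.0955  0.1012] turn [-4.000e-04 -3.000e-04 -5.422e-01]
```

Request:
carry_out([
  [0.52,-0.0955,0.1,0,0,-0.542,0],
  [0.52,-0.0955,0.1,0,0,-0.542,0],
  [0.52,-0.0955,0.1,0,0,-0.542,0],
  [0.52,-0.0955,0.1,0,0,-0.542,0],
  [0.52,-0.0955,0.1,0,0,-0.542,0],
  [0.52,-0.0955,0.1,0,0,-0.542,0],
  [0.52,-0.0955,0.1,0,0,-0.542,0],
  [0.52,-0.0955,0.1,0,0,-0.542,0],
  [0.52,-0.0955,0.1,0,0,-0.542,0],
  [0.52,-0.0955,0.1,0,0,-0.542,0],
], grip_force=110)

```text
t: 1.35
tool_pos: [551.4, -219.1, 151.6]
tcp_rot: [2.242, 2.2, -0.0]
force: [0.0, -0.1, 0.7]
finger_gap: 0.501
```

```bash
python3 - <<'E'
from h import *
p,R,s=pose();print(p,R.as_euler('zyx',degrees=True),s["force"],s["finger_gap"],s["t"])
c=camera_info("wrist");im=get_image("wrist");cv2.imwrite("pics/w1.png",im)
np.savez("w1.npz",**{k:np.array(c[k]) for k in("mtx","R","t")})
for X in([552,-218,40],[553,-162,40],[555,-98,40],[551,-273,40]):print(proj(c,X).round(1))
E
```

```text
[ 551.42452428 -219.13342475  151.61617786] [-8.89025000e+01  8.50100986e-03  1.79990070e+02] [ 0.00838482 -0.0982086   0.71529561] 0.5008465657587902 1.35
[279.2 203. ]
[279.  132.2]
[280.   37.2]
[279.3 263.7]
```

View pics/w1.png

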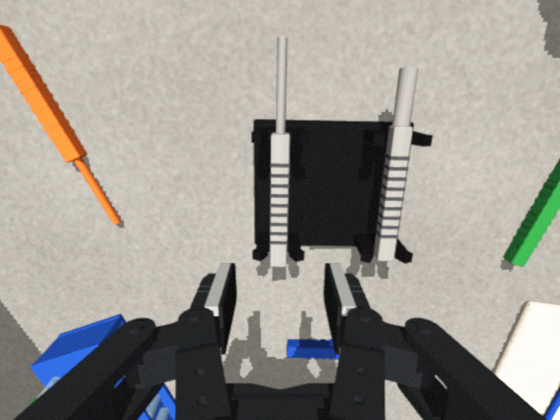

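Wrist view: the slim punch's handle runs from (280,133) to (279,266) with the tip at (282,37), within 2 px of prediction. The stub, on the right at x≈395, is clear.

```bash
python3 - <<'E'
from h import *
c=dict(np.load("w1.npz"));im=cv2.imread("pics/w1.png")
for r in (45,60,80,100,145,160,200,230,250):
    g=im[r,255:305].mean(1);m=np.where(g>(195 if r<115 else 100))[0]+255
    # edges by gradient
    print(r,im[r,262:300].mean(1).astype(int).tolist())
E
```

```text
45 [188, 185, 183, 187, 188, 191, 192, 192, 191, 196, 190, 194, 187, 186, 178, 150, 153, 183, 193, 203, 204, 198, 188, 167, 146, 170, 184, 193, 190, 190, 186, 191, 187, 187, 184, 185, 189, 189]
60 [190, 189, 183, 183, 183, 184, 185, 191, 190, 191, 191, 190, 193, 189, 169, 154, 168, 183, 199, 207, 204, 197, 181, 157, 140, 172, 187, 195, 194, 194, 189, 186, 188, 189, 192, 198, 196, 199]
80 [191, 188, 185, 186, 186, 188, 191, 188, 183, 184, 190, 194, 200, 192, 166, 157, 180, 195, 203, 206, 200, 186, 168, 146, 158, 179, 191, 192, 190, 190, 190, 188, 192, 191, 195, 197, 195, 194]
100 [195, 192, 194, 200, 200, 200, 199, 197, 198, 195, 193, 192, 190, 181, 157, 158, 184, 201, 203, 203, 198, 179, 154, 142, 173, 189, 190, 192, 189, 189, 191, 195, 195, 196, 192, 189, 191, 192]
145 [12, 22, 24, 28, 18, 19, 20, 22, 78, 175, 208, 213, 214, 219, 217, 221, 219, 222, 217, 218, 216, 213, 211, 211, 214, 209, 187, 124, 58, 25, 17, 21, 20, 17, 15, 18, 18, 14]
160 [18, 14, 17, 17, 16, 21, 20, 22, 91, 182, 213, 215, 213, 217, 219, 217, 218, 220, 219, 215, 214, 214, 210, 214, 211, 207, 173, 109, 35, 20, 15, 19, 12, 23, 16, 27, 15, 18]
200 [25, 32, 22, 29, 36, 24, 27, 45, 116, 188, 212, 218, 217, 217, 218, 220, 221, 218, 218, 213, 215, 212, 210, 213, 207, 180, 105, 37, 29, 29, 29, 27, 27, 31, 30, 29, 30, 32]
230 [25, 23, 26, 29, 25, 25, 25, 66, 149, 200, 215, 216, 215, 218, 217, 217, 218, 215, 216, 214, 214, 214, 216, 212, 185, 120, 47, 27, 27, 27, 21, 28, 26, 24, 29, 27, 28, 24]
250 [17, 16, 23, 19, 17, 14, 26, 77, 163, 206, 217, 217, 218, 216, 218, 219, 215, 217, 215, 212, 215, 209, 211, 198, 143, 69, 25, 21, 19, 16, 15, 18, 22, 18, 13, 19, 17, 23]
```

```bash
python3 - <<'E'
from h import *
c=dict(np.load("w1.npz"))
for uv,z in(((279.7,145),47),((278,250),47),((281.9,45),40),((280.6,100),40),((280,133),47),((279,266),47),((282,37),40)):print(uv,ray(c,uv,z).round(1))
go([552,-218,21],down(88.5))
E
```

```text
(279.7, 145) [ 553.4 -170.6   47. ]
(278, 250) [ 550.3 -256.5   47. ]
(281.9, 45) [ 556.2 -102.9   40. ]
(280.6, 100) [ 554.6 -139.1   40. ]
(280, 133) [ 553.7 -161.9   47. ]
(279, 266) [ 550.8 -271.4   47. ]
(282, 37) [556.4 -97.9  40. ]
shift [0.0015 0.0006 0.1634] turn [0.0002 0.0001 0.0033]
```

Request:
carry_out([
  [0,0,0.06,0,0,0.008,0],
  [0.002,0.001,0.12,0,0,0.008,0],
  [0.002,0.001,0.15,0,0,0.008,0],
  [0.002,0.001,0.163,0,0,0.008,0],
  [0.002,0.001,0.163,0,0,0.008,0],
  [0.002,0.001,0.163,0,0,0.008,-0.6],
  [0.002,0.001,0.163,0,0,0.008,-1],
  [0.002,0.001,0.163,0,0,0.008,-1],
  [0.002,0.001,0.163,0,0,0.008,-1],
  [0.002,0.001,0.163,0,0,0.008,-1],
], grip_force=110)

```text
t: 2.65
tool_pos: [552.9, -217.1, 22.4]
tcp_rot: [2.259, 2.182, -0.0]
force: [-6.8, 1.5, 13.6]
finger_gap: 0.142
```

Request:
carry_out([
  [0,0,-0.02,0,0,0,-1],
  [0,0,-0.06,0,0,0,-1],
  [0,0,-0.1,0,0,0,-1],
  [0,0,-0.14,0,0,0,-1],
  [0,0,-0.18,0,0,0,-1],
  [0,0,-0.2,0,0,0,-1],
  [0,0,-0.2,0,0,0,-1],
  [0,0,-0.2,0,0,0,-1],
  [0,0,-0.2,0,0,0,-1],
  [0,0,-0.2,0,0,0,-1],
])

```text
t: 3.9
tool_pos: [552.7, -216.7, 180.4]
tcp_rot: [-2.259, -2.182, 0.001]
force: [-0.1, 0.0, -2.1]
finger_gap: 0.14
```

```bash
python3 - <<'E'
from h import *
p,R,s=pose();print(p,R.as_matrix().round(4).tolist(),s["force"],s["torque"],s["finger_gap"],s["t"])
c=camera_info("wrist");cv2.imwrite("pics/w2.png",get_image("wrist"))
np.savez("w2.npz",**{k:np.array(c[k]) for k in("mtx","R","t")})
print("tip exp",proj(c,p+R.apply([120,0,-19])),proj(c,p+R.apply([55,0,-19])))
# look pose for hinge: same orientation yaw 109, TCP 150mm back along local y
yl=np.radians(19.5);ly=np.array([-np.sin(yl),np.cos(yl)]);b=np.array([480,140]);q=b-ly*190
print(q);go([*q,180],down(109.5))
E
```

```text
[ 552.66068401 -216.67377648  180.36520914] [[0.0346, 0.9994, -0.0008], [0.9994, -0.0346, 0.0003], [0.0003, -0.0009, -1.0]] [-0.09089824  0.01086289 -2.06979634] [-0.01798955 -0.04431214  0.01731677] 0.14002523432389388 3.9
tip exp [276.79197905 -26.59593339] [277.3605435 174.7079143]
[543.42330325 -39.10188331]
shift [ 0.2215 -0.0193  0.0007] turn [-0.0003 -0.0002 -0.179 ]
```

View pics/w2.png

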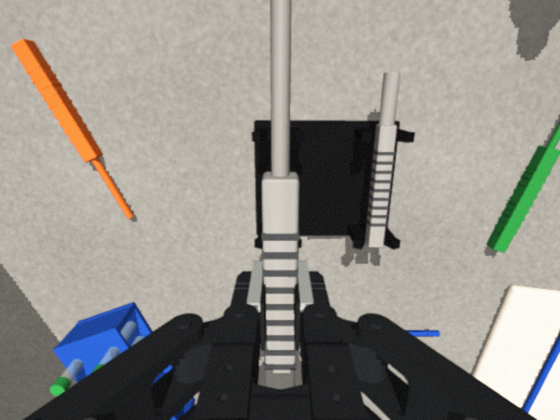

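The punch is held at its middle: handle front at (281,174) against an expected (277,175). Next I'll move to a tilted view of the hinge's near face, shifted sideways so the punch does not hide the bore.

```bash
python3 - <<'E'
from h import *
Rt=down(109.5)*Ro.from_euler('y',50,degrees=True)
go([552.5,70,145],Rt)
E
```

```text
shift [ 0.3582 -0.0126  0.0445] turn [ 0.0778  0.4115 -0.1676]
```

Request:
carry_out([
  [0.05,-0.002,-0.02,0.01,0.05,-0.02,-1],
  [0.12,-0.004,-0.02,0.025,0.13,-0.055,-1],
  [0.2,-0.008,-0.01,0.04,0.21,-0.085,-1],
  [0.27,-0.01,0.01,0.055,0.29,-0.12,-1],
  [0.33,-0.0126,0.03,0.07,0.37,-0.15,-1],
  [0.358,-0.0126,0.044,0.078,0.41,-0.168,-1],
  [0.358,-0.0126,0.044,0.078,0.41,-0.168,-1],
  [0.358,-0.0126,0.044,0.078,0.41,-0.168,-1],
  [0.358,-0.0126,0.044,0.078,0.41,-0.168,-1],
  [0.358,-0.0126,0.044,0.078,0.41,-0.168,-1],
])

```text
t: 5.2
tool_pos: [553.0, 69.3, 146.7]
tcp_rot: [-1.36, -1.927, -0.632]
force: [-0.1, 0.2, -2.0]
finger_gap: 0.142
```

```bash
python3 - <<'E'
from h import *
p,R,s=pose();print(p,R.as_matrix().round(4).tolist(),s["force"],s["joint_pos"].round(2),s["t"])
c=camera_info("wrist");cv2.imwrite("pics/w3.png",get_image("wrist"))
np.savez("w3.npz",p=p,Rt=R.as_matrix(),**{k:np.array(c[k]) for k in("mtx","R","t")})
E
```

```text
[553.03185779  69.30038216 146.74285144] [[-0.2172, 0.9425, -0.2539], [0.6092, 0.3341, 0.7192], [0.7627, 0.0015, -0.6467]] [-0.05030705  0.17204347 -1.99726048] [-0.24  0.8   0.33  1.69  0.69  0.77] 5.2
```

View pics/w3.png

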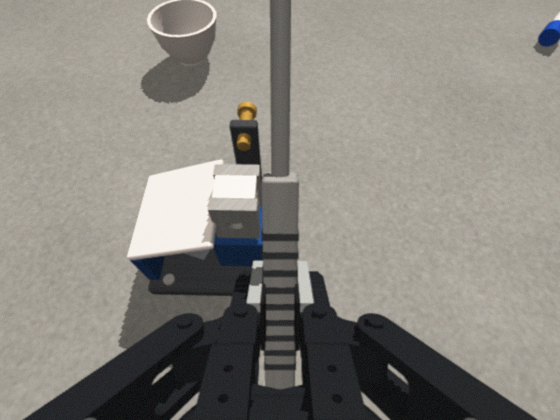

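The hinge's near ear is at (234,225), with the bore mouth seemingly near (237,226). I'll enlarge it.

```bash
python3 - <<'E'
import cv2
im=cv2.imread("pics/w3.png")[160:270,200:270]
cv2.imwrite("pics/c3.png",cv2.convertScaleAbs(cv2.resize(im,None,fx=5.4,fy=5.4,interpolation=cv2.INTER_CUBIC),alpha=1.1))
E
```

```text
(no output)
```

View pics/c3.png

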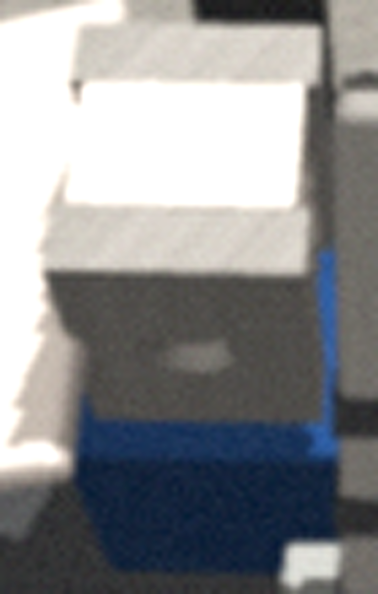

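```bash
python3 - <<'E'
from h import *
c=dict(np.load("w3.npz"));g=lambda u,v:(199.6+u/5.4,159.6+v/5.4)
P={}
for n,(u,v,z) in dict(fl=(46,270,107),fr=(308,273,107),bl=(72,82,107),br=(321,82,107),bbl=(80,28,107),bbr=(318,28,107),hole=(198,356,85)).items():
    P[n]=ray(c,g(u,v),z);print(n,P[n].round(1))
d=P["fr"]-P["fl"];print("width",np.hypot(*d[:2]),"yaw",np.degrees(np.arctan2(d[1],d[0])))
m=(P["fl"]+P["fr"])/2;m[2]=85;print(m,(np.array(proj(c,m))-[199.6,159.6])*5.4)
d=(P["bbl"]+P["bbr"]-P["fl"]-P["fr"])/2;print("depth",np.hypot(*d[:2]),"yaw y",np.degrees(np.arctan2(d[1],d[0]))-90)
# shank axis in w2 camera & w3
im=cv2.imread("pics/w3.png")
for n in("w2","w3"):
    im=cv2.imread(f"pics/{n}.png")
    for r in(3,40,80,120,160):print(n,r,im[r,262:300].mean(1).astype(int).tolist())
E
```

```text
fl [487.1 110.  107. ]
fr [518.8 120.8 107. ]
bl [477.5 138.  107. ]
br [509.4 149.4 107. ]
bbl [474.6 146.8 107. ]
bbr [505.6 157.9 107. ]
hole [503.4 114.9  85. ]
width 33.389860916702425 yaw 18.81492385617184
[502.94879903 115.36698029  85.        ] [196.26377757 352.37580034]
depth 39.137203715667866 yaw y 19.198087148108783
w2 3 [173, 171, 172, 172, 175, 179, 177, 162, 130, 121, 140, 152, 164, 173, 179, 180, 189, 194, 199, 198, 194, 186, 178, 176, 167, 154, 143, 123, 115, 140, 164, 174, 171, 172, 178, 178, 179, 184]
w2 40 [174, 172, 179, 176, 178, 174, 175, 164, 132, 126, 139, 155, 165, 172, 180, 185, 189, 195, 198, 198, 186, 183, 180, 171, 164, 151, 136, 124, 118, 159, 174, 175, 179, 176, 178, 179, 180, 176]
w2 80 [173, 171, 177, 180, 177, 183, 181, 178, 148, 130, 141, 157, 167, 176, 180, 187, 194, 195, 197, 194, 186, 182, 178, 169, 159, 146, 127, 108, 122, 163, 176, 180, 182, 184, 183, 184, 183, 180]
w2 120 [83, 84, 86, 90, 87, 86, 86, 97, 100, 115, 141, 153, 170, 177, 185, 186, 189, 195, 194, 191, 187, 178, 174, 168, 157, 138, 117, 93, 91, 101, 105, 105, 106, 104, 102, 103, 1
[... 382 characters left out ...]
, 162, 161, 159, 161, 153, 108, 83, 84, 85, 92, 90, 93, 95, 98, 104, 97, 101, 90, 96, 96, 90, 91, 89, 85, 87, 105, 146, 159, 166, 161, 167, 165, 165, 160, 161]
w3 80 [165, 167, 165, 166, 164, 158, 161, 154, 114, 83, 88, 89, 91, 92, 90, 96, 92, 96, 99, 99, 94, 95, 93, 92, 87, 89, 82, 90, 126, 155, 164, 163, 162, 162, 159, 158, 162, 160]
w3 120 [165, 165, 167, 165, 162, 167, 169, 167, 150, 109, 87, 83, 91, 94, 94, 91, 99, 100, 98, 94, 97, 95, 96, 91, 88, 81, 83, 104, 144, 162, 160, 164, 164, 164, 164, 162, 160, 161]
w3 160 [151, 160, 156, 157, 157, 158, 153, 157, 153, 113, 86, 88, 91, 90, 95, 93, 96, 96, 98, 96, 99, 93, 92, 91, 87, 84, 88, 117, 146, 155, 154, 157, 157, 157, 165, 165, 167, 167]
```

Ear edges and hole agree: mouth at about (503,115), hinge yaw 19.2°. The punch appears 1.1 mm to tool +y of the jaw centre, which is camera bias. So I take the bore as about (502.1, 114.8). Next I retreat, level the tool, then descend to the pre-insert pose.

```bash
python3 - <<'E'
from h import *
p,R,s=pose();Rw=np.array(camera_info("wrist")["R"]);print((R.inv().as_matrix()@Rw.T).round(4).tolist())
go([561,-55,160],down(109.2))
E
```

```text
[[0.0004, -0.9447, -0.3279], [1.0, 0.0001, 0.001], [-0.0009, -0.3279, 0.9447]]
shift [-0.084  -0.0425 -0.1253] turn [-0.0007 -0.4144  0.0028]
```

Request:
carry_out([
  [-0.02,-0.008,-0.04,0,-0.04,0,-1],
  [-0.04,-0.018,-0.07,0,-0.1,0,-1],
  [-0.055,-0.028,-0.1,0,-0.18,0,-1],
  [-0.07,-0.036,-0.12,0,-0.26,0,-1],
  [-0.08,-0.0425,-0.125,0,-0.34,0.002,-1],
  [-0.084,-0.0425,-0.1253,-0.0007,-0.4144,0.0028,-1],
  [-0.084,-0.0425,-0.1253,-0.0007,-0.4144,0.0028,-1],
  [-0.084,-0.0425,-0.1253,-0.0007,-0.4144,0.0028,-1],
  [-0.084,-0.0425,-0.1253,-0.0007,-0.4144,0.0028,-1],
  [-0.084,-0.0425,-0.1253,-0.0007,-0.4144,0.0028,-1],
])

```text
t: 6.5
tool_pos: [561.0, -55.3, 158.6]
tcp_rot: [-1.819, -2.558, 0.0]
force: [1.5, -0.5, -1.9]
finger_gap: 0.142
```

```bash
python3 - <<'E'
from h import *
p,R,s=pose();print(p,R.as_matrix().round(4).tolist(),s["force"],s["torque"],s["t"])
go([545.5,-9.9,67],down(109.2))
E
```

```text
[561.00144    -55.26786405 158.61390456] [[-0.3282, 0.9446, -0.0025], [0.9446, 0.3283, 0.0017], [0.0025, -0.0018, -1.0]] [ 1.53152915 -0.54961723 -1.93164354] [0.0203156  0.012593   0.02841867] 6.5
shift [0.0596 0.0005 0.1147] turn [-0.0009 -0.0012 -0.0003]
```

Request:
carry_out([
  [0,0.0005,0.03,0,0,0,-1],
  [0,0.0005,0.07,0,0,0,-1],
  [0.01,0.0005,0.1,-0.0005,-0.001,0,-1],
  [0.03,0.0005,0.1147,-0.001,-0.001,0,-1],
  [0.05,0.0005,0.1147,-0.001,-0.001,0,-1],
  [0.0596,0.0005,0.1147,-0.001,-0.001,0,-1],
  [0.0596,0.0005,0.1147,-0.001,-0.001,0,-1],
  [0.0596,0.0005,0.1147,-0.001,-0.001,0,-1],
  [0.0596,0.0005,0.1147,-0.001,-0.001,0,-1],
  [0.0596,0.0005,0.1147,-0.001,-0.001,0,-1],
])

```text
t: 7.75
tool_pos: [545.5, -9.6, 67.4]
tcp_rot: [1.819, 2.56, 0.001]
force: [0.6, 0.9, -1.6]
finger_gap: 0.14
```

```bash
python3 - <<'E'
from h import *
p,R,s=pose();print(p,R.as_matrix().round(4).tolist(),s["force"],s["t"])
tip=p+R.apply([120,0,-18.3]);print("tip",tip)
o=np.zeros((400,800,3),np.uint8)
for i,n in enumerate(("top","side")):
    c=camera_info(n);im=get_image(n);cv2.imwrite(f"pics/{n}1.png",im)
    q=proj(c,tip);m=proj(c,[502.1,114.8,85]);print(n,q,m)
    x,y=int(q[0]),int(q[1]);print(x-25,y-25)
    o[:,i*400:i*400+400]=cv2.resize(im[y-25:y+25,x-25:x+25],(400,400),interpolation=cv2.INTER_CUBIC)
cv2.imwrite("pics/c4.png",o)
E
```

```text
[545.47726631  -9.6258466   67.42771241] [[-0.329, 0.9443, 0.0013], [0.9443, 0.329, -0.0005], [-0.0008, 0.001, -1.0]] [ 0.57239602  0.88495168 -1.61312024] 7.75
tip [505.97436351 103.70205058  85.6265692 ]
top [221.45657465 232.4621986 ] [217.15772889 234.10034108]
196 207
side [259.03015951 255.57808439] [257.16900917 258.90732491]
234 230
```

View pics/c4.png

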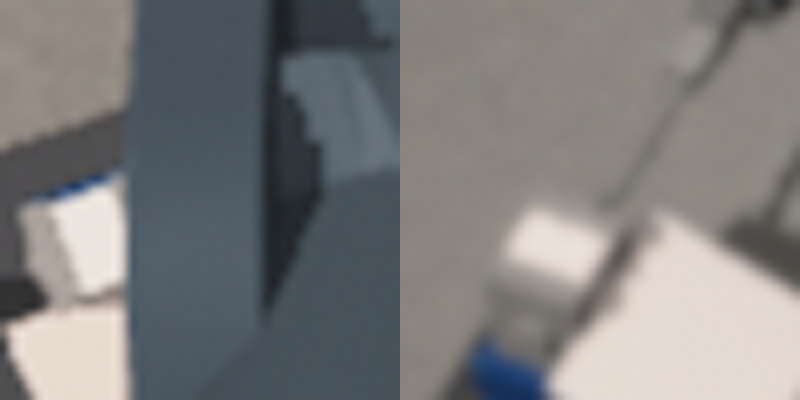

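The top view is blocked by the arm. The side view shows the shank heading straight into the near ear. I'll go on by feel, in small steps.

Request:
carry_out([
  [0.003,0,0.0005,0,0,0,-1],
  [0.006,0,0.0005,0,0,0,-1],
  [0.009,0,0.0005,0,0,0,-1],
  [0.011,0,0.0005,0,0,0,-1],
  [0.012,0,0.0005,0,0,0,-1],
  [0.013,0,0.0005,0,0,0,-1],
  [0.014,0,0.0005,0,0,0,-1],
  [0.015,0,0.0005,0,0,0,-1],
  [0.015,0,0.0005,0,0,0,-1],
  [0.015,0,0.0005,0,0,0,-1],
])

```text
t: 9.1
tool_pos: [541.5, 1.9, 67.0]
tcp_rot: [1.818, 2.56, 0.0]
force: [-0.6, -0.2, -1.9]
finger_gap: 0.14
```

```bash
cat > st.py <<'E'
from h import *
p,R,s=pose();m=np.array([502.1,114.8,85]);r=R.inv()
print("t",s["t"],"tip depth in tool frame rel mouth",(r.apply(p-m)+[120,0,-18.3]).round(2),"F tool",r.apply(s["force"]).round(2),"T",r.apply(s["torque"]).round(2),"z",p[2].round(2))
E
python3 st.py
```

```text
t 9.1 tip depth in tool frame rel mouth [ 0.47 -0.01 -0.16] F tool [-0.02 -0.63  1.85] T [-0.02 -0.    0.01] z 66.96
```

Request:
carry_out([
  [0.0003,0,0,0,0,0,-1],
  [0.0006,0,0,0,0,0,-1],
  [0.0009,0,0,0,0,0,-1],
  [0.0012,0,0,0,0,0,-1],
  [0.0015,0,0,0,0,0,-1],
  [0.0018,0,0,0,0,0,-1],
  [0.002,0,0,0,0,0,-1],
  [0.0022,0,0,0,0,0,-1],
  [0.0025,0,0,0,0,0,-1],
  [0.0025,0,0,0,0,0,-1],
])

```text
t: 10.35
tool_pos: [540.8, 3.9, 67.0]
tcp_rot: [1.819, 2.56, 0.001]
force: [-0.9, -0.5, -2.3]
finger_gap: 0.138
```

```bash
python3 st.py
```

```text
t 10.35 tip depth in tool frame rel mouth [ 2.53 -0.02 -0.16] F tool [-0.18 -1.03  2.29] T [-0.03 -0.01  0.02] z 66.96
```

Request:
carry_out([
  [0.0003,0,0,0,0,0,-1],
  [0.0006,0,0,0,0,0,-1],
  [0.0009,0,0,0,0,0,-1],
  [0.0012,0,0,0,0,0,-1],
  [0.0015,0,0,0,0,0,-1],
  [0.0018,0,0,0,0,0,-1],
  [0.002,0,0,0,0,0,-1],
  [0.0022,0,0,0,0,0,-1],
  [0.0025,0,0,0,0,0,-1],
  [0.0025,0,0,0,0,0,-1],
])

```text
t: 11.6
tool_pos: [540.1, 5.7, 66.9]
tcp_rot: [1.819, 2.56, 0.0]
force: [-0.4, -0.6, -1.8]
finger_gap: 0.142
```

```bash
python3 st.py
```

```text
t 11.6 tip depth in tool frame rel mouth [ 4.5  -0.05 -0.16] F tool [-0.44 -0.58  1.81] T [ 0.06  0.   -0.02] z 66.95
```

In the bore. I'll go on to ~14 mm depth, still well short of the stop (22 mm or more).

Request:
carry_out([
  [0.001,0,0,0,0,0,-1],
  [0.002,0,0,0,0,0,-1],
  [0.003,0,0,0,0,0,-1],
  [0.004,0,0,0,0,0,-1],
  [0.005,0,0,0,0,0,-1],
  [0.006,0,0,0,0,0,-1],
  [0.007,0,0,0,0,0,-1],
  [0.008,0,0,0,0,0,-1],
  [0.009,0,0,0,0,0,-1],
  [0.01,0,0,0,0,0,-1],
])

```text
t: 12.85
tool_pos: [538.0, 12.3, 67.2]
tcp_rot: [1.818, 2.558, -0.001]
force: [2.8, -10.0, -0.5]
finger_gap: 0.138
```

```bash
python3 st.py
```

```text
t 12.85 tip depth in tool frame rel mouth [11.4   0.22 -0.15] F tool [-10.36  -0.63   0.49] T [ 0.07 -1.83 -0.06] z 67.2
```

Request:
carry_out([
  [0.001,0,0,0,0,0,-1],
  [0.002,0,0,0,0,0,-1],
  [0.003,0,0,0,0,0,-1],
  [0.004,0,0,0,0,0,-1],
  [0.005,0,0,0,0,0,-1],
  [0.006,0,0,0,0,0,-1],
  [0.007,0,0,0,0,0,-1],
  [0.0078,0,0,0,0,0,-1],
  [0.0084,0,0,0,0,0,-1],
  [0.0088,0,0,0,0,0,-1],
])

```text
t: 14.1
tool_pos: [535.8, 19.0, 67.2]
tcp_rot: [1.818, 2.558, -0.001]
force: [2.6, -9.1, -1.7]
finger_gap: 0.142
```

```bash
python3 st.py
```

```text
t 14.1 tip depth in tool frame rel mouth [18.5   0.28 -0.2 ] F tool [-9.5  -0.51  1.77] T [ 0.03 -1.84  0.02] z 67.2
```

Request:
carry_out([
  [0.0003,0,0,0,0,0,-1],
  [0.0006,0,0,0,0,0,-1],
  [0.0009,0,0,0,0,0,-1],
  [0.0011,0,0,0,0,0,-1],
  [0.0013,0,0,0,0,0,-1],
  [0.0015,0,0,0,0,0,-1],
  [0.0017,0,0,0,0,0,-1],
  [0.0019,0,0,0,0,0,-1],
  [0.0021,0,0,0,0,0,-1],
  [0.0022,0,0,0,0,0,-1],
])

```text
t: 15.35
tool_pos: [535.2, 20.6, 67.2]
tcp_rot: [1.818, 2.558, -0.001]
force: [2.9, -8.6, -1.3]
finger_gap: 0.14
```

Request:
carry_out([
  [0.0002,0,0,0,0,0,-1],
  [0.0004,0,0,0,0,0,-1],
  [0.0006,0,0,0,0,0,-1],
  [0.0008,0,0,0,0,0,-1],
  [0.001,0,0,0,0,0,-1],
  [0.0012,0,0,0,0,0,-1],
  [0.0014,0,0,0,0,0,-1],
  [0.0016,0,0,0,0,0,-1],
  [0.0018,0,0,0,0,0,-1],
  [0.002,0,0,0,0,0,-1],
])

```text
t: 16.6
tool_pos: [534.7, 22.1, 67.2]
tcp_rot: [1.818, 2.558, -0.001]
force: [3.0, -8.7, -1.9]
finger_gap: 0.138
```

```bash
python3 st.py
```

```text
t 16.6 tip depth in tool frame rel mouth [21.85  0.27 -0.2 ] F tool [-9.17  0.02  1.91] T [-0.05 -1.79  0.03] z 67.19
```

Still creeping at 9.2 N. I'll go on in 1.6–1.7 mm steps, checking the force after each.

Request:
carry_out([
  [0.0002,0,0,0,0,0,-1],
  [0.0004,0,0,0,0,0,-1],
  [0.0006,0,0,0,0,0,-1],
  [0.0008,0,0,0,0,0,-1],
  [0.001,0,0,0,0,0,-1],
  [0.0012,0,0,0,0,0,-1],
  [0.0014,0,0,0,0,0,-1],
  [0.0016,0,0,0,0,0,-1],
  [0.0018,0,0,0,0,0,-1],
  [0.0021,0,0,0,0,0,-1],
])

```text
t: 17.85
tool_pos: [534.1, 23.7, 67.2]
tcp_rot: [1.818, 2.558, -0.001]
force: [2.5, -9.8, -1.5]
finger_gap: 0.136
```

Request:
carry_out([
  [0.0002,0,0,0,0,0,-1],
  [0.0004,0,0,0,0,0,-1],
  [0.0006,0,0,0,0,0,-1],
  [0.0008,0,0,0,0,0,-1],
  [0.001,0,0,0,0,0,-1],
  [0.0012,0,0,0,0,0,-1],
  [0.0014,0,0,0,0,0,-1],
  [0.0016,0,0,0,0,0,-1],
  [0.0018,0,0,0,0,0,-1],
  [0.0021,0,0,0,0,0,-1],
])

```text
t: 19.1
tool_pos: [533.6, 25.3, 67.2]
tcp_rot: [1.818, 2.558, -0.001]
force: [3.0, -8.2, -0.7]
finger_gap: 0.138
```

Request:
carry_out([
  [0.0002,0,0,0,0,0,-1],
  [0.0004,0,0,0,0,0,-1],
  [0.0006,0,0,0,0,0,-1],
  [0.0008,0,0,0,0,0,-1],
  [0.001,0,0,0,0,0,-1],
  [0.0012,0,0,0,0,0,-1],
  [0.0014,0,0,0,0,0,-1],
  [0.0016,0,0,0,0,0,-1],
  [0.0018,0,0,0,0,0,-1],
  [0.0021,0,0,0,0,0,-1],
])

```text
t: 20.35
tool_pos: [533.0, 26.9, 67.2]
tcp_rot: [1.818, 2.558, -0.001]
force: [3.5, -8.6, -1.6]
finger_gap: 0.137
```

Request:
carry_out([
  [0.0002,0,0,0,0,0,-1],
  [0.0004,0,0,0,0,0,-1],
  [0.0006,0,0,0,0,0,-1],
  [0.0008,0,0,0,0,0,-1],
  [0.001,0,0,0,0,0,-1],
  [0.0012,0,0,0,0,0,-1],
  [0.0014,0,0,0,0,0,-1],
  [0.0016,0,0,0,0,0,-1],
  [0.0018,0,0,0,0,0,-1],
  [0.0021,0,0,0,0,0,-1],
])

```text
t: 21.6
tool_pos: [532.5, 28.5, 67.2]
tcp_rot: [1.818, 2.558, -0.001]
force: [2.5, -7.9, -1.0]
finger_gap: 0.136
```

Request:
carry_out([
  [0.0002,0,0,0,0,0,-1],
  [0.0004,0,0,0,0,0,-1],
  [0.0006,0,0,0,0,0,-1],
  [0.0008,0,0,0,0,0,-1],
  [0.001,0,0,0,0,0,-1],
  [0.0012,0,0,0,0,0,-1],
  [0.0014,0,0,0,0,0,-1],
  [0.0016,0,0,0,0,0,-1],
  [0.0018,0,0,0,0,0,-1],
  [0.0021,0,0,0,0,0,-1],
])

```text
t: 22.85
tool_pos: [531.9, 30.1, 67.2]
tcp_rot: [1.818, 2.558, -0.001]
force: [4.7, -8.8, -2.3]
finger_gap: 0.143
```

Request:
carry_out([
  [0.0002,0,0,0,0,0,-1],
  [0.0004,0,0,0,0,0,-1],
  [0.0006,0,0,0,0,0,-1],
  [0.0008,0,0,0,0,0,-1],
  [0.001,0,0,0,0,0,-1],
  [0.0012,0,0,0,0,0,-1],
  [0.0014,0,0,0,0,0,-1],
  [0.0016,0,0,0,0,0,-1],
  [0.0018,0,0,0,0,0,-1],
  [0.0021,0,0,0,0,0,-1],
])

```text
t: 24.1
tool_pos: [531.4, 31.7, 67.2]
tcp_rot: [1.818, 2.558, -0.001]
force: [3.1, -8.4, -3.2]
finger_gap: 0.141
```

```bash
python3 st.py
```

```text
t 24.1 tip depth in tool frame rel mouth [31.94  0.34 -0.24] F tool [-8.95  0.2   3.22] T [-0.04 -1.76  0.03] z 67.2
```

Depth 31.9 mm (travel ~29), still free-creeping.

Request:
carry_out([
  [0.0002,0,0,0,0,0,-1],
  [0.0004,0,0,0,0,0,-1],
  [0.0006,0,0,0,0,0,-1],
  [0.0008,0,0,0,0,0,-1],
  [0.001,0,0,0,0,0,-1],
  [0.0012,0,0,0,0,0,-1],
  [0.0014,0,0,0,0,0,-1],
  [0.0016,0,0,0,0,0,-1],
  [0.0018,0,0,0,0,0,-1],
  [0.0021,0,0,0,0,0,-1],
])

```text
t: 25.35
tool_pos: [530.8, 33.3, 67.2]
tcp_rot: [1.818, 2.558, -0.001]
force: [3.5, -8.5, -1.5]
finger_gap: 0.14
```

Request:
carry_out([
  [0.0002,0,0,0,0,0,-1],
  [0.0004,0,0,0,0,0,-1],
  [0.0006,0,0,0,0,0,-1],
  [0.0008,0,0,0,0,0,-1],
  [0.001,0,0,0,0,0,-1],
  [0.0012,0,0,0,0,0,-1],
  [0.0014,0,0,0,0,0,-1],
  [0.0016,0,0,0,0,0,-1],
  [0.0018,0,0,0,0,0,-1],
  [0.0021,0,0,0,0,0,-1],
])

```text
t: 26.6
tool_pos: [530.3, 34.9, 67.2]
tcp_rot: [1.818, 2.558, -0.001]
force: [3.2, -8.3, -1.7]
finger_gap: 0.142
```

Request:
carry_out([
  [0.0002,0,0,0,0,0,-1],
  [0.0004,0,0,0,0,0,-1],
  [0.0006,0,0,0,0,0,-1],
  [0.0008,0,0,0,0,0,-1],
  [0.001,0,0,0,0,0,-1],
  [0.0012,0,0,0,0,0,-1],
  [0.0014,0,0,0,0,0,-1],
  [0.0016,0,0,0,0,0,-1],
  [0.0018,0,0,0,0,0,-1],
  [0.0021,0,0,0,0,0,-1],
])

```text
t: 27.85
tool_pos: [529.9, 36.1, 67.2]
tcp_rot: [1.818, 2.557, -0.001]
force: [3.9, -12.7, -1.0]
finger_gap: 0.139
```

Force has risen to 13.3 N and motion lags by 0.4 mm, so the stop is met. I'll add 0.75 mm to reach about 20 N and hold.

Request:
carry_out([
  [0.0003,0,0,0,0,0,-1],
  [0.0006,0,0,0,0,0,-1],
  [0.0009,0,0,0,0,0,-1],
  [0.0009,0,0,0,0,0,-1],
  [0.0009,0,0,0,0,0,-1],
  [0.0009,0,0,0,0,0,-1],
  [0.0009,0,0,0,0,0,-1],
  [0.0009,0,0,0,0,0,-1],
  [0.0009,0,0,0,0,0,-1],
  [0.0009,0,0,0,0,0,-1],
])

```text
t: 29.1
tool_pos: [529.9, 36.2, 67.3]
tcp_rot: [1.818, 2.556, -0.002]
force: [5.0, -16.6, -1.2]
finger_gap: 0.14
```

```bash
python3 st.py
```

```text
t 29.1 tip depth in tool frame rel mouth [36.72  0.43 -0.22] F tool [-17.32  -0.7    1.32] T [ 0.06 -3.28 -0.03] z 67.34
```

Request:
carry_out([
  [0.0003,0,0,0,0,0,-1],
  [0.0006,0,0,0,0,0,-1],
  [0.0006,0,0,0,0,0,-1],
  [0.0006,0,0,0,0,0,-1],
  [0.0006,0,0,0,0,0,-1],
  [0.0006,0,0,0,0,0,-1],
  [0.0006,0,0,0,0,0,-1],
  [0.0006,0,0,0,0,0,-1],
  [0.0006,0,0,0,0,0,-1],
  [0.0006,0,0,0,0,0,-1],
])

```text
t: 30.35
tool_pos: [529.9, 36.3, 67.4]
tcp_rot: [1.818, 2.555, -0.003]
force: [5.8, -19.2, -0.9]
finger_gap: 0.141
```

```bash
python3 st.py
```

```text
t 30.35 tip depth in tool frame rel mouth [36.83  0.47 -0.2 ] F tool [-20.01  -0.78   0.98] T [ 0.11 -3.89 -0.06] z 67.38
```

20.0 N held for about a second. Now I withdraw straight back.

Request:
carry_out([
  [-0.003,0,0,0,0,0,-1],
  [-0.01,0,0,0,0,0,-1],
  [-0.02,0,0,0,0,0,-1],
  [-0.035,0,0,0,0,0,-1],
  [-0.05,0,0,0,0,0,-1],
  [-0.065,0,0,0,0,0,-1],
  [-0.08,0,0,0,0,0,-1],
  [-0.09,0,0,0,0,0,-1],
  [-0.09,0,-0.02,0,0,0,-1],
  [-0.09,0,-0.06,0,0,0,-1],
])

```text
t: 31.6
tool_pos: [551.6, -29.2, 115.6]
tcp_rot: [-1.819, -2.561, 0.001]
force: [0.7, 0.6, -0.7]
finger_gap: 0.14
```

```bash
python3 - <<'E'
import st
from h import *
Rt=down(88)
go([552.3,-217,130],Rt)
E
```

```text
t 31.6 tip depth in tool frame rel mouth [-32.28  -0.76 -48.87] F tool [0.33 0.82 0.69] T [-0.06 -0.01  0.01] z 115.56
shift [-0.2219 -0.0764 -0.018 ] turn [-0.0003  0.      0.1769]
```

Request:
carry_out([
  [-0.03,-0.01,-0.018,0,0,0.03,-1],
  [-0.08,-0.025,-0.018,0,0,0.06,-1],
  [-0.13,-0.045,-0.018,0,0,0.1,-1],
  [-0.18,-0.06,-0.018,0,0,0.14,-1],
  [-0.21,-0.072,-0.018,0,0,0.17,-1],
  [-0.222,-0.0764,-0.018,0,0,0.177,-1],
  [-0.222,-0.0764,-0.018,0,0,0.177,-1],
  [-0.222,-0.0764,-0.018,0,0,0.177,-1],
  [-0.222,-0.0764,-0.018,0,0,0.177,-1],
  [-0.222,-0.0764,-0.018,0,0,0.177,-1],
])

```text
t: 32.85
tool_pos: [553.2, -216.7, 129.6]
tcp_rot: [2.258, 2.182, 0.001]
force: [-0.2, 0.2, -1.7]
finger_gap: 0.14
```

```bash
python3 - <<'E'
import st
from h import *
p,R,s=pose();print(p,R.as_matrix().round(4).tolist())
c=camera_info("wrist");im=get_image("wrist");cv2.imwrite("pics/w4.png",im)
a=cv2.imread("pics/w2.png")
print("w2",a[150:200,281].mean(1).astype(int).tolist(),a[150:200,266].mean(1).astype(int).tolist());print("w4",im[150:200,281].mean(1).astype(int).tolist(),im[150:200,266].mean(1).astype(int).tolist())
go([551.8,-217,55],down(88))
E
```

```text
t 32.85 tip depth in tool frame rel mouth [-209.61   62.44  -62.67] F tool [ 0.17 -0.25  1.65] T [-0.   -0.03  0.01] z 129.56
[ 553.1752448  -216.73631739  129.55729862] [[0.0342, 0.9994, 0.0012], [0.9994, -0.0342, -0.0004], [-0.0003, 0.0012, -1.0]]
w2 [188, 189, 188, 190, 188, 185, 191, 187, 189, 189, 187, 191, 185, 188, 187, 188, 188, 186, 186, 185, 187, 187, 190, 186, 187, 185, 170, 149, 153, 182, 205, 212, 206, 206, 205, 205, 204, 201, 203, 204, 201, 200, 204, 203, 205, 202, 208, 201, 205, 203] [14, 16, 19, 17, 17, 19, 18, 17, 22, 13, 10, 10, 16, 21, 20, 20, 15, 17, 19, 17, 18, 62, 115, 133, 139, 139, 145, 148, 157, 187, 206, 206, 202, 202, 199, 201, 201, 201, 199, 201, 202, 201, 199, 204, 201, 197, 203, 200, 199, 200]
w4 [199, 202, 201, 201, 198, 199, 199, 198, 198, 200, 198, 200, 199, 199, 201, 201, 198, 196, 202, 198, 197, 198, 198, 197, 197, 193, 182, 161, 162, 195, 221, 219, 219, 216, 213, 213, 214, 214, 212, 217, 214, 213, 216, 214, 214, 216, 214, 213, 219, 217] [11, 16, 25, 18, 21, 22, 17, 21, 15, 16, 13, 18, 18, 20, 19, 18, 18, 19, 19, 16, 17, 66, 122, 144, 148, 151, 155, 158, 168, 197, 216, 217, 214, 213, 213, 215, 214, 211, 215, 214, 215, 213, 211, 214, 213, 212, 211, 215, 217, 213]
shift [-0.0002 -0.0018  0.0932] turn [0.0006 0.0002 0.0002]
```

View pics/w4.png

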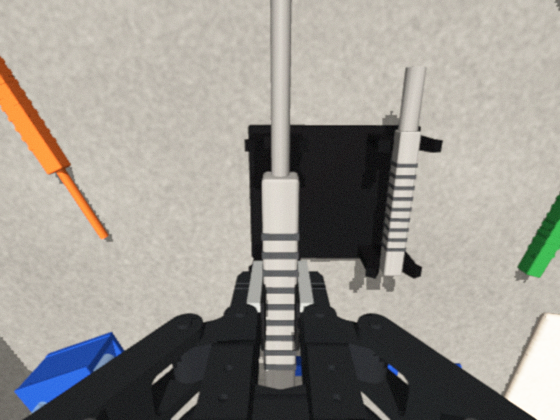

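No slip in the grip: the handle front is at the same row (≈178) as right after lifting, and the empty slot is directly below. Lowering.

Request:
carry_out([
  [0,-0.0018,0.03,0,0,0,-1],
  [0,-0.0018,0.06,0,0,0,-1],
  [0,-0.0018,0.085,0,0,0,-1],
  [0,-0.0018,0.1,0,0,0,-1],
  [0,-0.0018,0.112,0,0,0,-1],
  [0,-0.0018,0.12,0,0,0,-1],
  [0,-0.0018,0.126,0,0,0,-1],
  [0,-0.0018,0.13,0,0,0,-1],
  [0,-0.0018,0.132,0,0,0,-1],
  [0,-0.0018,0.132,0,0,0,-1],
])

```text
t: 34.15
tool_pos: [551.9, -217.3, 24.0]
tcp_rot: [2.259, 2.181, 0.001]
force: [-0.8, 0.3, -1.0]
finger_gap: 0.14
```

```bash
python3 st.py
```

```text
t 34.15 tip depth in tool frame rel mouth [-210.11   61.31   42.97] F tool [ 0.27 -0.76  1.02] T [ 0.   -0.09  0.02] z 23.96
```

Request:
carry_out([
  [0,0,0.001,0,0,0,-1],
  [0,0,0.002,0,0,0,-1],
  [0,0,0.002,0,0,0,-1],
  [0,0,0.002,0,0,0,-0.6],
  [0,0,0.002,0,0,0,-0.4],
  [0,0,0.002,0,0,0,-0.2],
  [0,0,0.002,0,0,0,0],
  [0,0,0.002,0,0,0,0],
  [0,0,0.002,0,0,0,0],
  [0,0,0.002,0,0,0,0],
])

```text
t: 35.4
tool_pos: [551.8, -217.3, 22.3]
tcp_rot: [2.259, 2.181, 0.001]
force: [-0.2, 0.4, -0.2]
finger_gap: 0.504
```

Request:
carry_out([
  [0,0,-0.02,0,0,0,0],
  [0,0,-0.06,0,0,0,0],
  [0,0,-0.11,0,0,0,0],
  [0,0,-0.15,0,0,0,0],
  [0,0,-0.16,0,0,0,0],
  [0,0,-0.16,0,0,0,0],
  [0,0,-0.16,0,0,0,0],
  [0,0,-0.16,0,0,0,0],
  [0,0,-0.16,0,0,0,0],
  [0,0,-0.16,0,0,0,0],
])

```text
t: 36.65
tool_pos: [551.6, -217.1, 150.1]
tcp_rot: [2.259, 2.182, 0.001]
force: [0.4, -1.3, 0.4]
finger_gap: 0.504
```

```bash
python3 - <<'E'
import st
from h import *
w=get_image("wrist");t=get_image("top")
o=np.zeros((420,800,3),np.uint8);o[:,:560]=w;o[:240,560:]=cv2.resize(t[215:275,160:220],(240,240),interpolation=cv2.INTER_CUBIC)
cv2.imwrite("pics/end.png",o)
E
```

```text
t 36.65 tip depth in tool frame rel mouth [-210.01   61.16  -83.23] F tool [-1.26  0.45 -0.37] T [0.01 0.05 0.01] z 150.06
```

View pics/end.png

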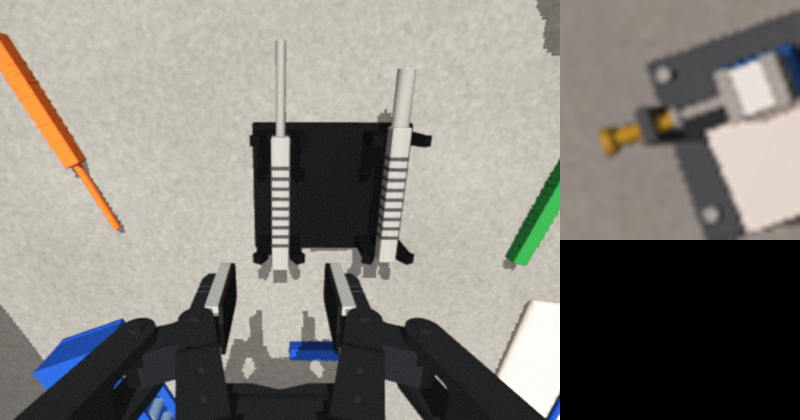

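The slim punch lies back in its slot (handle (281,137)–(281,270), tip (280,41)), the stub is untouched, and the pin now reaches across to the brass stop screw at about (665,122). Handing in.

```bash
python3 -c "
from bench import env
print(env.finish_job())"
```

```text
the job is handed in; nothing more can be done
None
```

I pushed the hinge pin out with the slim drift punch until its head met the stop screw. I leaned on it there, laid the punch back in its slot, and handed the job in at about 37 s.

- **Press:** the pin crept at about 9–10 N. The stop showed up as solid at a travel of about 34 mm, and the force was 20.0 N at the end of a hold of about 1 s. That was the highest force I read, but I only read the force at the end of each move, so the 30 N limit is not checked in between.
- **Punch:** the pictures after pressing show it had not slipped in the grip. The last picture shows it seated in its own slot.
- **Other things:** the last pictures show the pin reaching across to the stop screw and the thick punch where it was. I took no final picture of the bottle, the bowl or the whole tube rack. The arm sensed no contact near them.
- **Check that failed:** the top view I meant to use for lining up the punch with the bore was blocked by the arm. I fed the punch in by feel in 2 mm steps instead, with side forces of about 1 N or less.

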